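Mount a UV filter and show it to the inspection camera

ROBOT

A 6-joint arm with a two-finger parallel gripper is mounted at the origin on a cart in front of the work surface, level with it; the furniture and walls round the work are solid. World frame = base frame: x ahead of the robot, y to its left, z up, the work surface at z = 0. Lengths are in m, angles in rad, forces in N, time in s.
With the tool pointing down it reaches from about 0.275 to 0.975 m from the base axis. Payload 8.4 kg.
Tool frame: the origin (TCP) lies on the centre line of the jaws, within the pads' length; the fingertips stand 17 mm ahead of it and the grasp point (between the pads) lies 2 mm behind it; z points along the fingers, x is the direction in which the jaws open and shut, and the axes are right-handed (so a half turn about z gives the same grasp; the last joint's range is limited). The gripper opens to 92 mm and grips with 3 to 60 N. Pads are 20 mm wide; open, the fingers measure 128 mm over their backs; the gripper's body (75 mm by 189 mm) begins 69 mm behind the grasp point.
Start: joints at [-1.106, 0.353, 1.633, -0, 1.155, -0.002], TCP at [0.281, -0.558, 0.232] pointing down, gripper open.
Joint ranges: [-2.63, 2.63], [-0.92, 2.1], [0.06, 2.66], [-1.3, 4.44], [0, 2.69], [-3.02, 3.02]. Speed limits (rad/s): [2.22, 2.22, 2.79, 3.14, 3.14, 3.14].

INTERFACE

Orientations are given as a rotation vector (axis times angle).
In Python, from station import manip gives the robot as it stands. The module is installed in compiled form; this text tells all that it offers. Calls block until the motion is done:
- manip.move_pose(position, orientation): joint-space move of the TCP to a pose.
- manip.line_to(position, feed=0.15, frame=None): straight line of the TCP; frame=None keeps the orientation; feed is the mean speed in m/s.
- manip.move_j(angles): joint-space move.
- manip.grip(opening, squeeze=None): finger opening in m; squeeze is the grip in N (None keeps the last); returns when the fingers have stopped.
- manip.wait(seconds).
- manip.ik(position, orientation): joint angles nearest the present ones, or None.
- manip.snapshot(name): name is "scene" or "top"; returns a dict with "image" (384x512x3 uint8, red, green, blue), "intrinsics" (3x3 intrinsics, pixels), "pose" (4x4, takes a point from camera to world coordinates). Camera axes: x right, y down, z forward; pixel columns grow to the right and rows downward; lengths in m; the calibration is good to about 2 mm. A picture is of the moment at which its call begins. There is no depth.
A pose or a line that the arm cannot do raises manip.MotionError and nothing moves.
- manip.hand_in(): hands the job in, once; it reports no verdict.
Readings, each from a call of its own:
- manip.current_t(): time.
- manip.current_q(): joint angles.
- manip.current_qvel(): joint speeds.
- manip.current_tau(): joint torques, N m.
- manip.current_position(): TCP position.
- manip.current_orientation(): TCP orientation.
- manip.current_force(): force on the tool from outside, world axes, zero at the start.
- manip.current_torque(): the same for the moment, N m.
- manip.current_opening(): finger opening in m.
Only numpy, scipy, OpenCV 4.12 (cv2) and the standard library are available. Lean on these libraries where they do the work, as an engineer would, in place of code of your own. Each camera call takes 0.05 s, during which the arm holds its last target.

TASK

Drop the loose UV filter (the round glass disc in a black ring) flat into the pocket of the open filter holder on the loading stand, and swing the holder's wire bail all the way down over it so that it cannot slip out. Then lift the holder off the stand by its black grip and present it to the tilted inspection camera: filter window centred on the lens, nine centimetres in front of the lens, underside squarely facing it. Finish while holding it there, still and in the air; do not touch the camera, and leave the other things on the bench where they are.

Things in the scene. Friction and masses are not known exactly. Their poses are not given: they have to be found in the camera images.
- uv_filter: the UV filter: a clear glass disc in a black ring, 48 mm across and 9 mm thick, 50 g, lying flat on the bench. Origin: centre of its underside; z up. Round, so its yaw does not matter; grasp it across the ring.
- filter_holder: the loose aluminium filter holder, 140 g, on the loading stand, its underside 14 mm above the bench. Origin: centre of its round 41 mm window, on the underside; z up through the window, x towards the bail's hinge, away from the grip. Base plate 3 mm thick, x -35 to +43, y -33 to +33 mm; a tongue runs on to x = -81 mm under the grip.
- pocket (a point): centre of the filter pocket's floor, 3 mm above the holder's origin, axes as the holder's. Two curved walls at its +x and -x sides, inner radius 25.5 mm, outer 30.5 mm, rise 6 mm above the floor; open notches 33 mm wide at its +y and -y sides leave room for fingers. Seated, the filter stands 3 mm above the walls, with up to 3 mm of play.
- grip (a point): middle of the holder's black grip, an upright block 30 mm long (holder's x), 12 mm thick (y), 32 mm high (19 mm of it below and 13 mm above this point). It lies 65 mm from the holder's origin towards -x, 22 mm above the underside; axes as the holder's.
- bail (a joint): angle of the holder's U-shaped wire bail, rad: 0 = shut (level over the filter, at its stop), 1.57 = upright, 2.1 to 2.35 at the start (leaning back, away from the grip). Hinge along the holder's y at x = +36, z = 15.5 mm in its frame; arms 67 mm long at y = -21 and +21 mm. It stays where it is left (light friction, 0.3 N at the bar).
- bail_bar (a point): middle of the bail's cross bar, in a red sleeve 8 mm thick and 28 mm long that lies along the holder's y; 67 mm from the hinge. Shut, it is at x = -31 mm, z = 15.5 mm in the holder's frame. At the start it stands 78 to 88 mm above the bench, 70 to 83 mm from the holder's origin towards +x.
- loading_stand: the fixed loading stand: a grey plate 120x102x14 mm, screwed down. Origin: centre of its underside, on the bench; z up, x and y as the holder's while it sits there. Eight steel dowels, 6 mm thick and rising 8 mm above the plate, stand round the holder with 1.5 mm of play, so the holder lifts straight up.
- inspection_camera: the fixed base and yoke of the inspection camera, 110x100 mm on the low perforated tray (6 mm high), 89 mm high at the yoke, lens front at most 139 mm above the origin. Origin: centre of its underside; its head leans towards its -x. Do not touch it.
- camera_lens (a point): centre of the lens front of the camera head, at the middle of a flat ring light 66 mm across. Its z axis is the direction in which the camera looks: upwards, leaning 0.2 to 0.5 rad from vertical towards the robot side.
- spare_chuck: bystander: brass vacuum chuck, 52 mm across, 18 mm high; origin: centre of its underside
- petri_dish: bystander: clear round dish, 60 mm across, 15 mm high; origin: centre of its underside
- loupe: bystander: black measuring loupe with a clear skirt, 34 mm across, 42 mm high; origin: centre of its underside

How it is judged:
On the way, in this order (a step that is already met when the one before it is completed fails the run):
1. the filter lies fully home in the holder's pocket, the bail still open and the holder still on its stand, the fingers off the filter (z of uv_filter in the frame of filter_holder below 0.005 m and horizontal distance between uv_filter and filter_holder below 0.006 m and angle between the z axis of uv_filter and the z axis of filter_holder, either way round below 0.06 rad and contact force between the fingers and uv_filter below 0.1 N and distance between filter_holder and loading_stand below 0.018 m and value of joint bail above 0.8 rad), for 0.2 s.
2. the bail is swung shut over the seated filter while the holder is on its stand (value of joint bail below 0.1 rad and z of uv_filter in the frame of filter_holder below 0.005 m and distance between filter_holder and loading_stand below 0.018 m), for 0.2 s.
At the end, for the whole second after the job is handed in: The gripper holds the holder by its grip (35 mm), still, in the air, touching nothing else; bail shut within 0.12 rad over the seated filter; window centre within 10 mm of the lens axis in x and y, 90 +- 12 mm from the lens, underside facing it within 0.14 rad (turn about that axis is free) (x of filter_holder in the frame of camera_lens between -0.01 and 0.01 m and y of filter_holder in the frame of camera_lens between -0.01 and 0.01 m and z of filter_holder in the frame of camera_lens between 0.078 and 0.102 m and angle between the z axis of filter_holder and the z axis of camera_lens, either way round below 0.14 rad and angle between filter_holder's own z axis and vertical below 1 rad and value of joint bail below 0.12 rad and z of uv_filter in the frame of filter_holder between 0.001 and 0.006 m and distance between uv_filter and filter_holder below 0.009 m and height (world z) of filter_holder above 0.12 m and distance between the grasp point and grip below 0.035 m and contact force between the fingers and filter_holder above 1 N and contact force between filter_holder and inspection_camera below 0.1 N and contact force between filter_holder and loading_stand below 0.1 N and linear speed of filter_holder below 0.02 m/s); the arm keeps its last pose, push and grip.
It fails at once if the camera is touched (over 0.5 N) or its aim changed (contact force between inspection_camera and anything else above 0.5 N or distance of camera_lens from where it was at the start of the episode above 0.004 m).
It fails at once if the spare chuck, the dish or the loupe is shifted by more than 25 mm (distance of any of spare_chuck, petri_dish, loupe from where it was at the start of the episode above 0.025 m).
It also fails if it takes over 59 s, if anything falls off the work surface, if the arm or the gripper's body presses on something with over 40 N, if the wrist force passes 120 N, or if a joint passes its speed limit or range.

## Working session

There is one attempt and no reset: what is moved stays moved. The work goes in short steps, each a Python script; the robot and the scene stay as the last script left them, time stands still between calls to the robot, and variables do not carry over. Pictures are saved under pics/ and viewed, and the job is handed in when it is done.

```bash
ls; mkdir -p pics; python3 - <<'E'
from station import manip
import cv2,numpy as np
np.set_printoptions(precision=4,suppress=True)
for n in("scene","top"):
    s=manip.snapshot(n); cv2.imwrite(f"pics/{n}0.png",s["image"][:,:,::-1]); np.savez(f"{n}0.npz",**s)
    cv2.imwrite(f"pics/{n}0b.png",cv2.resize(s["image"][:,:,::-1],(800,600),interpolation=cv2.INTER_CUBIC))
    print(s["intrinsics"],s["pose"])
print(manip.current_t(),manip.current_orientation())
E
```

```text
pics
[[432.1402   0.     258.324 ]
 [  0.     432.1402 191.8771]
 [  0.       0.       1.    ]] [[-0.2171  0.7743 -0.5944  1.2668]
 [ 0.9761  0.1752 -0.1283  0.096 ]
 [ 0.0048 -0.6081 -0.7939  1.093 ]
 [ 0.      0.      0.      1.    ]]
[[489.8362   0.     251.8274]
 [  0.     489.8362 192.4249]
 [  0.       0.       1.    ]] [[ 0.002  -0.9804  0.197   0.269 ]
 [-0.9999 -0.005  -0.0149 -0.0582]
 [ 0.0156 -0.1969 -0.9803  1.3936]
 [ 0.      0.      0.      1.    ]]
0.1 [-2.6744  1.647   0.0017]
```

View pics/scene0b.png

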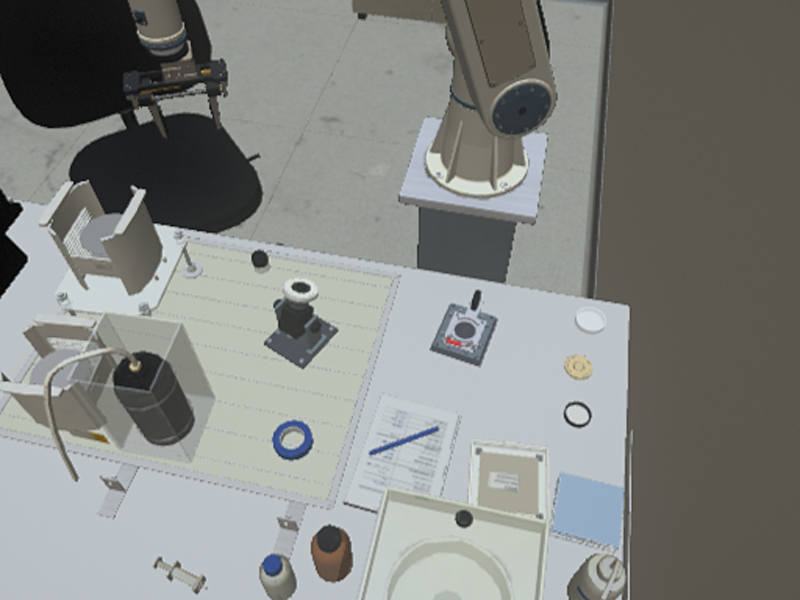

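View pics/top0b.png

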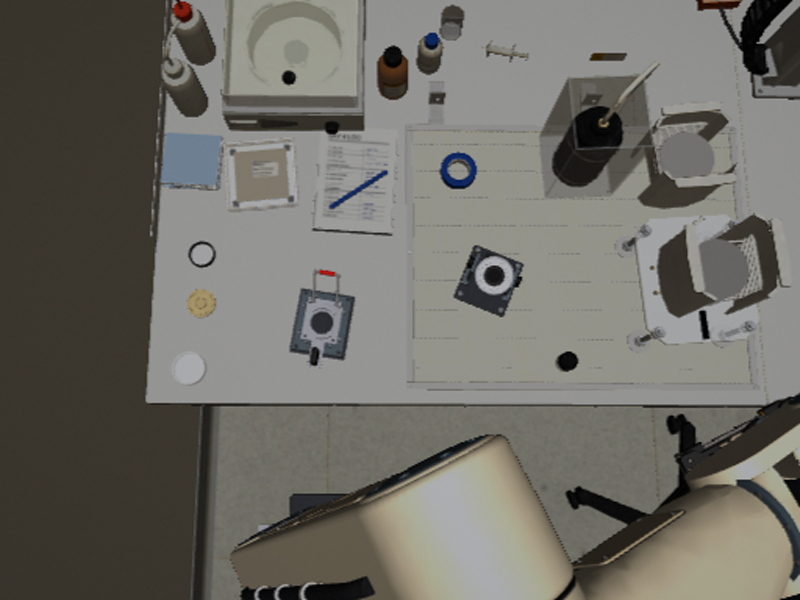

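The top view shows the filter ring at about (202,254), the stand and holder at (321,322) with the grip towards the robot, the red bail bar at (326,273), and the camera head with its white ring light at (493,275). I'll zoom in next.

```bash
python3 - <<'E'
import cv2
t=cv2.imread("pics/top0.png"); s=cv2.imread("pics/scene0.png")
def crop(im,x0,y0,w,h,k,n):
    cv2.imwrite(f"pics/{n}.png",cv2.resize(im[y0:y0+h,x0:x0+w],None,fx=k,fy=k,interpolation=cv2.INTER_CUBIC))
crop(t,180,165,60,75,8,"t_hold"); crop(t,280,145,70,65,8,"t_cam"); crop(s,160,170,70,70,8,"s_cam"); crop(s,265,180,70,65,8,"s_hold")
import numpy as np
ims=[cv2.imread(f"pics/{n}.png") for n in("t_hold","s_hold","t_cam","s_cam")]
ims=[cv2.resize(i,(400,int(i.shape[0]*400/i.shape[1])))[:300] if 0 else cv2.copyMakeBorder(cv2.resize(i,None,fx=.5*300/(i.shape[0]*.5),fy=300/i.shape[0]),0,0,0,max(0,400-round(i.shape[1]*300/i.shape[0])),cv2.BORDER_CONSTANT) for i in ims]
cv2.imwrite("pics/mos.png",np.vstack([np.hstack([i[:,:400] for i in ims[:2]]),np.hstack([i[:,:400] for i in ims[2:]])]))
E
```

```text
(no output)
```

View pics/mos.png

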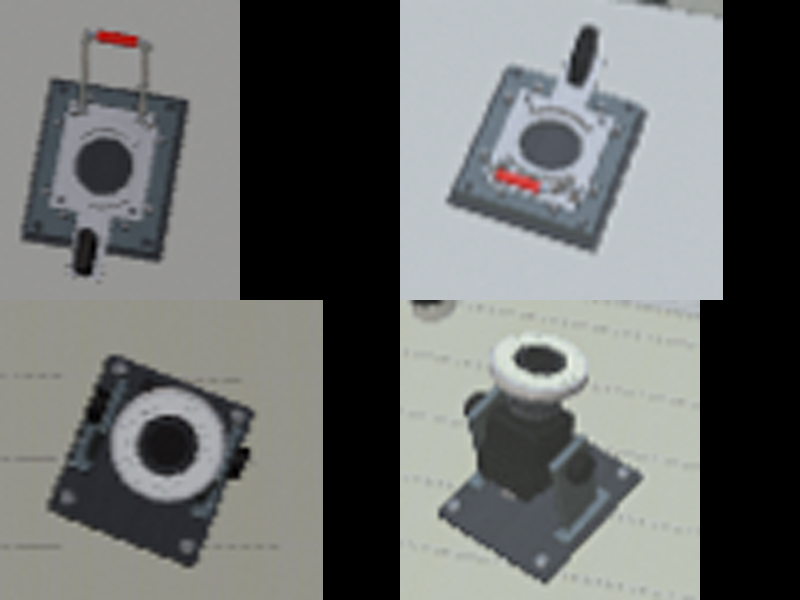

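View pics/t_hold.png

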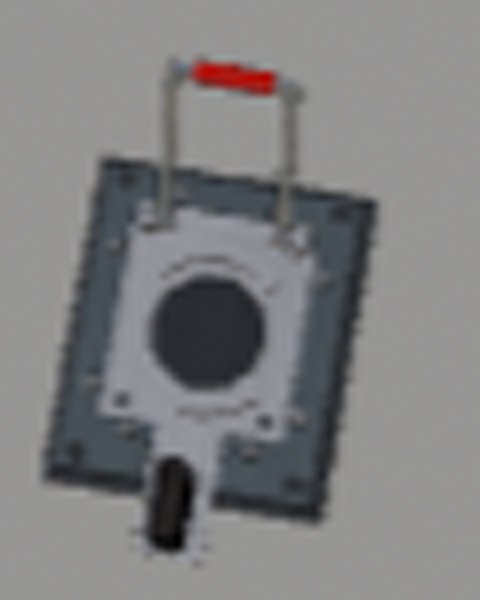

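View pics/s_cam.png

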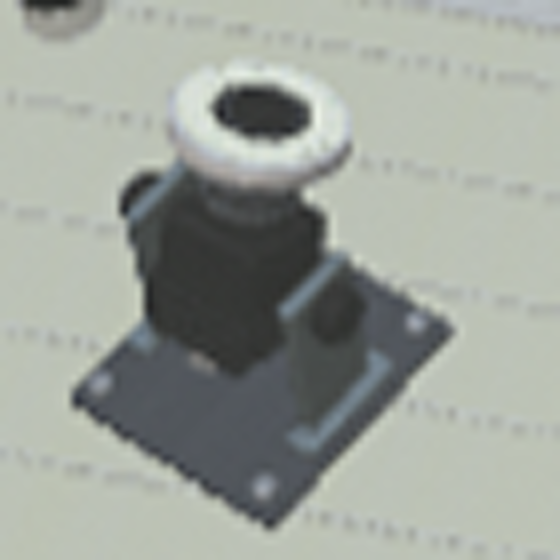

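View pics/t_cam.png

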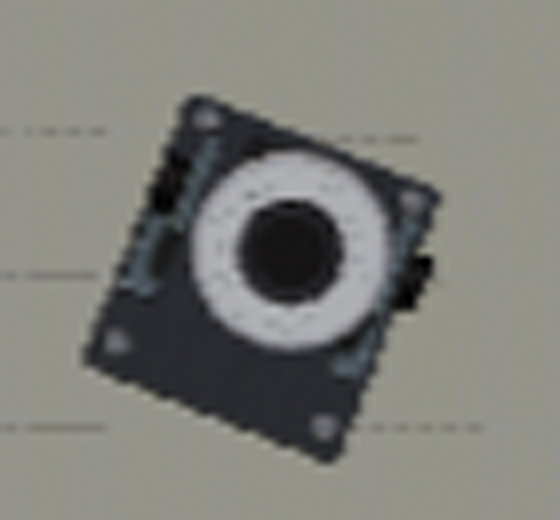

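```bash
cat > h.py <<'E'
import cv2,numpy as np
np.set_printoptions(precision=4,suppress=True)
def load(n):
    d=np.load(n); return d["image"],d["intrinsics"],d["pose"]
def ray(K,T,uv):
    d=T[:3,:3]@np.linalg.solve(K,[uv[0],uv[1],1.]); return T[:3,3],d/np.linalg.norm(d)
def plane(K,T,uv,z):
    o,d=ray(K,T,uv); return o+d*(z-o[2])/d[2]
def tri(r1,r2):
    A=np.zeros((3,3));b=np.zeros(3)
    for o,d in(r1,r2):
        P=np.eye(3)-np.outer(d,d);A+=P;b+=P@o
    p=np.linalg.solve(A,b); return p,[np.linalg.norm((np.eye(3)-np.outer(d,d))@(p-o)) for o,d in(r1,r2)]
def blobs(mask,box,amin=8,k=1):
    x0,y0,x1,y1=box; m=np.zeros_like(mask); m[y0:y1,x0:x1]=mask[y0:y1,x0:x1]
    c,_=cv2.findContours(m,cv2.RETR_LIST,cv2.CHAIN_APPROX_NONE)
    return sorted([i for i in c if cv2.contourArea(i)>=amin],key=cv2.contourArea,reverse=True)
UP=8
def up(im,box):
    "upscaled crop; pixel p_up -> p = (p_up+.5)/UP-.5+x0"
    x0,y0,x1,y1=box
    return cv2.resize(im[y0:y1,x0:x1],None,fx=UP,fy=UP,interpolation=cv2.INTER_CUBIC)
def down(p,box): return (np.asarray(p,float)+.5)/UP-.5+np.array(box[:2])
E
python3 - <<'E'
from h import *
V={n:load(f"{n}0.npz") for n in("scene","top")}
def fit(n,box,f,minA=50,mode=cv2.RETR_LIST,show=None):
    im,K,T=V[n]; u=up(im,box); m=f(u.astype(int)).astype(np.uint8)*255
    c,_=cv2.findContours(m,mode,cv2.CHAIN_APPROX_NONE)
    c=sorted([i for i in c if cv2.contourArea(i)>minA*64/64*UP],key=cv2.contourArea,reverse=True)
    if show: cv2.imwrite(f"pics/{show}.png",m)
    return [(down(e[0],box),np.array(e[1])/UP,e[2],cv2.contourArea(i)/UP**2) for i in c[:4] for e in[cv2.fitEllipse(i)]]
dark=lambda u:u.max(2)<95
white=lambda u:u.min(2)>140
red=lambda u:(u[...,0]>130)&(u[...,1]<80)
boxes={"filt":{"top":(118,150,142,176),"scene":(355,250,385,280)}}
for n in V:
    print(n,"filter");[print(x) for x in fit(n,boxes["filt"][n],lambda u:u.max(2)<100,show="m_f"+n)]
    im=V[n][0]
wb={"top":(195,195,220,218),"scene":(285,200,312,222)}
for n in V:
    print(n,"window");[print(x) for x in fit(n,wb[n],lambda u:u.max(2)<(90 if n=="top" else 110),show="m_w"+n)]
rb={"top":(195,165,225,185),"scene":(275,205,305,235)}
for n in V:
    print(n,"bar");[print(x) for x in fit(n,rb[n],red,minA=10,show="m_b"+n)]
gb={"top":(190,215,215,240),"scene":(295,180,318,202)}
for n in V:
    print(n,"grip");[print(x) for x in fit(n,gb[n],lambda u:u.max(2)<70,minA=10,show="m_g"+n)]
lb={"top":(300,158,332,192),"scene":(178,174,208,198)}
for n in V:
    print(n,"ring");[print(x) for x in fit(n,lb[n],lambda u:u.min(2)>(120 if n=="top" else 150),show="m_l"+n)]
E
cd pics; python3 - <<'E'
import cv2,numpy as np
rows=[]
for k in "fwbgl":
    for n in("top","scene"):
        i=cv2.imread(f"m_{k}{n}.png"); rows.append(cv2.copyMakeBorder(i[:296,:156*2-12],0,max(0,296-i.shape[0]),0,max(0,300-i.shape[1]),cv2.BORDER_CONSTANT,value=(90,0,0)))
m=np.vstack([np.hstack(rows[:5]),np.hstack(rows[5:])]); cv2.imwrite("masks.png",cv2.resize(m,(800,int(m.shape[0]*800/m.shape[1]))))
E
```

```text
scene filter
(array([369.0968, 264.9079]), array([14.5529, 16.8776]), 115.60707092285156, 60.546875)
top filter
(array([128.8747, 162.375 ]), array([16.8084, 17.4238]), 95.39201354980469, 229.796875)
(array([128.8792, 162.4004]), array([13.0117, 14.3325]), 64.45391082763672, 146.3203125)
scene window
(array([297.0504, 210.9257]), array([ 9.7775, 12.695 ]), 98.35659790039062, 97.4140625)
top window
(array([205.586 , 206.0937]), array([13.863 , 14.1583]), 49.50715637207031, 153.921875)
(array([218.462, 211.094]), array([ 2.6924, 17.0685]), 4.0885138511657715, 24.109375)
scene bar
(array([289.7704, 218.5168]), array([ 2.5472, 10.1782]), 109.6167984008789, 14.0234375)
top bar
(array([209.0509, 174.2211]), array([ 2.8496, 12.1733]), 99.96126556396484, 24.6328125)
scene grip
(array([304.0495, 191.7429]), array([ 3.7502, 13.3991]), 15.628347396850586, 38.0390625)
top grip
(array([200.8991, 227.6371]), array([ 5.2955, 12.6578]), 7.091517925262451, 50.8046875)
(array([193.3343, 224.4284]), array([2.3668, 9.7379]), 98.91621398925781, 15.9140625)
(array([210.6119, 227.2934]), array([ 2.0923, 10.7178]), 98.81147766113281, 14.640625)
scene ring
(array([193.6284, 183.4109]), array([23.7738, 35.318 ]), 102.80042266845703, 563.421875)
(array([192.1963, 183.5532]), array([ 7.3185, 12.8371]), 98.4542465209961, 73.4921875)
top ring
(array([315.8994, 175.837 ]), array([23.8709, 24.0962]), 89.25340270996094, 451.5703125)
(array([315.8399, 176.0518]), array([13.6964, 13.9147]), 79.39025115966797, 149.5859375)
(array([323.3193, 160.4412]), array([ 7.8371, 22.9583]), 102.06509399414062, 99.0390625)
(array([329.592, 188.346]), array([4.2938, 9.0745]), 10.766888618469238, 26.4609375)
```

View pics/masks.png

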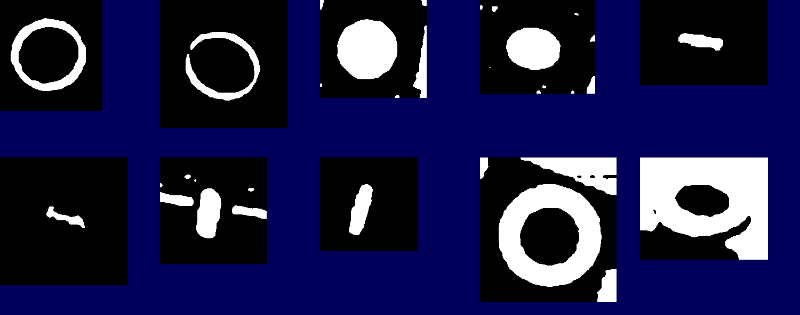

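The masks are clean, except the ring in the scene view, which merges with the tray. I'll separate that by brightness, then compute the positions.

```bash
python3 - <<'E'
from h import *
V={n:load(f"{n}0.npz") for n in("scene","top")}
R={n:(lambda uv,n=n:ray(V[n][1],V[n][2],uv)) for n in V}
P=lambda n,uv,z:plane(V[n][1],V[n][2],uv,z)
print("filter tri",tri(R["scene"]((369.1,264.9)),R["top"]((128.87,162.38))),"planes z=.005",P("scene",(369.1,264.9),.005),P("top",(128.87,162.38),.005))
print("bar",tri(R["scene"]((289.77,218.52)),R["top"]((209.05,174.22))))
print("window",tri(R["scene"]((297.05,210.93)),R["top"]((205.59,206.09))),P("scene",(297.05,210.93),.0155),P("top",(205.59,206.09),.0155))
print("grip",tri(R["scene"]((304.05,191.74)),R["top"]((200.9,227.64))))
for b in("spare", "dish"):pass
# ring
im,K,T=V["scene"]; box=(178,174,208,198)
u=up(im,box); hsv=cv2.cvtColor(u,cv2.COLOR_RGB2HSV)
for p in((192,178),(200,188),(184,184),(205,180),(181,195),(205,190),(192,189),(192,193)): print(p,im[p[1],p[0]])
E
python3 - <<'E'
from h import *
import cv2
im,K,T=load("scene0.npz"); box=(165,170,230,240)
u=up(im,box).astype(int); d=u[...,0]-u[...,2]
cv2.imwrite("pics/rb.png",np.clip(d*5+60,0,255).astype(np.uint8))
E
```

```text
filter tri (array([0.6357, 0.2799, 0.0045]), [np.float64(0.0003517026052580121), np.float64(0.00035170260525795326)]) planes z=.005 [0.636  0.2802 0.005 ] [0.6356 0.2794 0.005 ]
bar (array([0.5829, 0.0395, 0.0825]), [np.float64(4.199177973075857e-05), np.float64(4.199177973076633e-05)])
window (array([0.5055, 0.0525, 0.0158]), [np.float64(4.6944381468054095e-05), np.float64(4.694438146802672e-05)]) [0.5053 0.0526 0.0155] [0.5056 0.0525 0.0155]
grip (array([0.4416, 0.0627, 0.0332]), [np.float64(0.00017149919989493386), np.float64(0.00017149919989497943)])
(192, 178) [189 196 191]
(200, 188) [186 194 182]
(184, 184) [210 219 211]
(205, 180) [187 193 181]
(181, 195) [62 64 63]
(205, 190) [170 174 165]
(192, 189) [218 226 217]
(192, 193) [107 105 103]
```

View pics/rb.png

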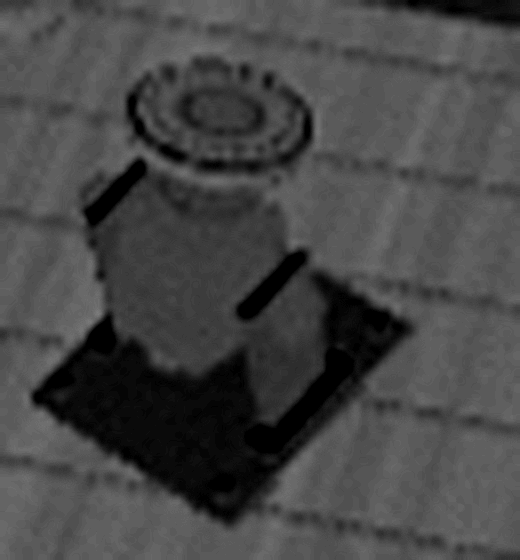

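```bash
python3 - <<'E'
from h import *
V={n:load(f"{n}0.npz") for n in("scene","top")}
R=lambda n,uv:ray(V[n][1],V[n][2],uv)
t=[np.array(p)/8-.44+[280,145] for p in((206,118),(412,200),(325,427),(117,342))]
s=[np.array(p)/8-.44+[160,170] for p in((263,486),(415,322),(100,383))]
# world: top-up=+x, left=+y ; scene: near=+x
# top order: (+x,+y),( +x,-y),(-x,-y),(-x,+y); scene: right=+y
pt={ "A":t[0],"B":t[1],"C":t[2],"D":t[3]}
Z=.015
Q={k:plane(V["top"][1],V["top"][2],v,Z) for k,v in pt.items()}
print("top bolts",Q, np.mean(list(Q.values()),0))
for k,v in zip("ABC",s): pass
for uv in s: print("scene bolt",plane(V["scene"][1],V["scene"][2],uv,Z))
for k,uv in(("A",s[0]),("D",s[1]),("B",s[2])): print(k,tri(R("scene",uv),R("top",pt[k])))
for a,b in("DA","CB","AB","DC"):
    d=Q[b]-Q[a]; print(a+b,np.linalg.norm(d),np.arctan2(d[1],d[0]))
# hole ellipses & circle pose
def circ(K,T,e,r):
    (cx,cy),(w,h),ang=e; a=np.deg2rad(ang); Rm=np.array([[np.cos(a),-np.sin(a)],[np.sin(a),np.cos(a)]])
    A=Rm@np.diag([4/w**2,4/h**2])@Rm.T; c=np.array([cx,cy])
    C=np.block([[A,(-A@c)[:,None]],[(-A@c)[None],np.array([[c@A@c-1]])]])
    Q=K.T@C@K; l,U=np.linalg.eigh(Q)   # one neg, two pos
    if (l>0).sum()==1: l,U=np.linalg.eigh(-Q)
    l3=l[0];u3=U[:,0]; l2,u2,l1,u1=l[1],U[:,1],l[2],U[:,2]
    out=[]
    for sgn in(1,-1):
        n=np.sqrt((l1-l2)/(l1-l3))*u1+sgn*np.sqrt((l2-l3)/(l1-l3))*u3
        n=T[:3,:3]@n; n=n*np.sign(n[2]); out.append(n)
    return out
for n,box in(("scene",(184,176,201,191)),("top",(305,165,327,187))):
    im,K,T=V[n]; g=up(im,box).astype(float).mean(2)
    for th in(90,110,130,150):
        c,_=cv2.findContours((g<th).astype(np.uint8),cv2.RETR_EXTERNAL,cv2.CHAIN_APPROX_NONE)
        c=max(c,key=cv2.contourArea); e=cv2.fitEllipse(c); e=(down(e[0],box),np.array(e[1])/8,e[2])
        print(n,th,e[0],e[1],e[2],[ (x,np.arccos(x[2])) for x in circ(K,T,e,1)])
im,K,T=V["scene"];box=(165,168,222,200)
u=cv2.GaussianBlur(up(im,box),(9,9),0).astype(int); d=u[...,0]-u[...,2]
m=((d<2.)&(u.min(2)>110)).astype(np.uint8)
m=cv2.morphologyEx(m,cv2.MORPH_CLOSE,np.ones((9,9)))
cv2.imwrite("pics/m_ring.png",m*255)
c,_=cv2.findContours(m,cv2.RETR_EXTERNAL,cv2.CHAIN_APPROX_NONE); c=max(c,key=cv2.contourArea);e=cv2.fitEllipse(c);e=(down(e[0],box),np.array(e[1])/8,e[2]); print("outer",e,circ(K,T,e,1))
E
```

```text
top bolts {'A': array([ 0.6454, -0.2349,  0.015 ]), 'B': array([ 0.615 , -0.3093,  0.015 ]), 'C': array([ 0.5309, -0.2755,  0.015 ]), 'D': array([ 0.5617, -0.2012,  0.015 ])} [ 0.5883 -0.2552  0.015 ]
scene bolt [ 0.6413 -0.2362  0.015 ]
scene bolt [ 0.5583 -0.2024  0.015 ]
scene bolt [ 0.6112 -0.3098  0.015 ]
A (array([ 0.6441, -0.2345,  0.0198]), [np.float64(0.00018417642433059348), np.float64(0.00018417642433055822)])
D (array([ 0.5609, -0.201 ,  0.019 ]), [np.float64(0.00026601369039185843), np.float64(0.0002660136903918797)])
B (array([ 0.6139, -0.3083,  0.0194]), [np.float64(0.00016419377934483802), np.float64(0.00016419377934497384)])
DA 0.09017344594052396 -0.38354756514270943
CB 0.09062063846287813 -0.3824604192646731
AB 0.08030784471245742 -1.958132090060431
DC 0.08040929682628582 -1.9636882244193012
scene 90 [192.1666 183.5745] [ 5.773  11.4594] 98.1305923461914 [(array([-0.397 ,  0.111 ,  0.9111]), np.float64(0.4249295253236215)), (array([-0.9775, -0.1722,  0.1222]), np.float64(1.4483140929087923))]
scene 110 [192.1837 183.572 ] [ 6.2206 11.864 ] 98.23357391357422 [(array
[... 820 characters left out ...]
-0.2734,  0.0805,  0.9585]), np.float64(0.2889594175322975)), (array([-0.1812,  0.2069,  0.9614]), np.float64(0.2786328810112583))]
top 130 [315.839  176.0525] [13.6023 13.8649] 81.33443450927734 [(array([-0.3654,  0.1322,  0.9214]), np.float64(0.39905858079328344)), (array([-0.0858,  0.153 ,  0.9845]), np.float64(0.1763733004435733))]
top 150 [315.8444 176.0631] [13.9778 14.446 ] 86.91602325439453 [(array([-0.4366,  0.1423,  0.8883]), np.float64(0.47708275288882634)), (array([-0.0081,  0.1388,  0.9903]), np.float64(0.13951003576350018))]
outer (array([192.1922, 184.5366]), array([14.1981, 24.3969]), 100.09126281738281) [array([-0.3175,  0.1617,  0.9344]), array([-0.9861, -0.1648,  0.0214])]
```

View pics/m_ring.png

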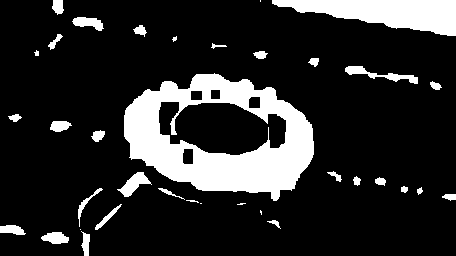

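```bash
python3 - <<'E'
from h import *
V={n:load(f"{n}0.npz") for n in("scene","top")}
R=lambda n,uv:ray(V[n][1],V[n][2],uv)
L,e=tri(R("scene",(192.19,183.56)),R("top",(315.84,176.05))); print("hole centre",L,e)
k=lambda p,o:np.array(p)/8-.44+o
a,ea=tri(R("scene",k((337,308),[160,170])),R("top",k((172,180),[280,145])))
b,eb=tri(R("scene",k((143,195),[160,170])),R("top",k((415,283),[280,145])))
print("knobs",a,ea,b,eb)
O=np.array([.5873,-.2550]); y=-.383; x=np.array([np.cos(y),np.sin(y)]); yy=np.array([-x[1],x[0]])
for p in(L,a,b): print(x@(p[:2]-O),yy@(p[:2]-O),p[2])
# scene pixel profile across hole (vertical & horizontal)
im=V["scene"][0]; print(im[174:196,192].mean(1).astype(int)); print(im[183,178:208].mean(1).astype(int))
E
```

```text
hole centre [ 0.5658 -0.2459  0.1403] [np.float64(0.00010187240639768423), np.float64(0.00010187240639772022)]
knobs [ 0.6041 -0.213   0.0841] [np.float64(0.0008664239674432306), np.float64(0.0008664239674432971)] [ 0.569  -0.2974  0.0811] [np.float64(1.0411859636424643e-05), np.float64(1.0411859636362676e-05)]
-0.023382836310126165 0.00042984060302913684 0.14026118538646193
-0.0001208477520208999 0.045197146998774106 0.08413508494191464
-0.001114340915449304 -0.046181085239233026 0.08109751661076403
[187 186 186 192 192 212 151  55  53  55  57  52  63 148 207 220 204 175
 156 105  71  69]
[188 188 188 192 206 218 217 210 130  55  68  53  55  55  55  56  55  53
  58  68 117 222 217 213 211 192 186 187 187 187]
```

Two independent views agree well:

| Item | Measured |
|---|---|
| Filter | z 4.5 mm |
| Window | z 15.8 mm |
| Grip to window | 64.7 mm |
| Bail radius | 68 mm |
| Lens tilt from the ellipse | 0.386 rad |
| Lens tilt from pivot to lens centre | 0.385 rad |

A wall seems to stand near y≈0.38, so I'll grasp the filter with the jaws along x.

```bash
cat >> h.py <<'E'
from scipy.spatial.transform import Rotation as Ro
YAW=-0.163; H0=np.array([.5055,.0525,.014])
Rh=Ro.from_euler("z",YAW).as_matrix()
def hw(p): return H0+Rh@np.array(p,float)   # holder (on stand) -> world
def down_rot(psi): 
    x=np.array([np.cos(psi),np.sin(psi),0]); z=np.array([0,0,-1.]); return Ro.from_matrix(np.c_[x,np.cross(z,x),z]).as_rotvec()
L=np.array([.5658,-.2459,.1405]); TILT=.386; CY=-.383
N=np.array([-np.cos(CY)*np.sin(TILT),-np.sin(CY)*np.sin(TILT),np.cos(TILT)])
def snap(manip,tag):
    for n in("scene","top"):
        s=manip.snapshot(n); np.savez(f"{tag}_{n}.npz",**s); cv2.imwrite(f"pics/{tag}_{n}.png",cv2.resize(s["image"][:,:,::-1],(800,600),interpolation=cv2.INTER_CUBIC))
E
python3 - <<'E'
from station import manip
from h import *
p=np.array([.6357,.2798,.0195])
for psi in (YAW,YAW+np.pi): print(psi,manip.ik([*p[:2],.1],down_rot(psi)))
for psi in (YAW+np.pi/2,YAW-np.pi/2): print("place",manip.ik(hw([0,0,.05]),down_rot(psi)))
for psi in (YAW,YAW+np.pi): print("bail",manip.ik(hw([.108,0,.065]),down_rot(psi)))
# final options
G=[]
for a in np.arange(-180,180,20):
    x0=Ro.from_rotvec(N*np.deg2rad(a)).as_matrix()
    xh=np.array([1,0,0])-N*N[0]; xh/=np.linalg.norm(xh); xh=x0@xh; yh=np.cross(N,xh)
    org=L+.09*N; g=org-.065*xh+.03*N
    for s in(1,-1):
        R=np.c_[s*yh,np.cross(-N,s*yh),-N]; q=manip.ik(g,Ro.from_matrix(R).as_rotvec())
        if q is not None: print(a,s,np.array(q))
manip.grip(.064,10)
manip.move_pose([*p[:2],.10],down_rot(YAW))
manip.line_to(p,feed=.08)
print(manip.current_t(),manip.current_position(),manip.current_force())
snap(manip,"a")
E
```

```text
-0.163 [ 0.4125  0.5904  1.5701 -0.      0.9811  0.5755]
2.9785926535897933 [ 0.4125  0.5904  1.5701 -0.      0.9811 -2.5661]
place [ 0.1005  0.4071  2.0113 -0.      0.7232 -1.3073]
place [ 0.1005  0.4071  2.0113 -0.      0.7232  1.8343]
bail [ 0.0546  0.5113  1.7739 -0.      0.8564  0.2176]
bail [ 0.0546  0.5113  1.7739 -0.      0.8564 -2.924 ]
-180 1 [-0.3674  0.1358  1.8799 -0.0087  0.7399  1.1815]
-180 -1 [-0.3674  0.1358  1.8799 -0.0087  0.7399 -1.9601]
-160 1 [-0.3284  0.123   1.9061 -0.0309  0.7272  0.8853]
-160 -1 [-0.3284  0.123   1.9061 -0.0309  0.7272 -2.2563]
-140 1 [-0.298   0.1045  1.944  -0.0491  0.7089  0.5786]
-140 -1 [-0.298   0.1045  1.944  -0.0491  0.7089 -2.563 ]
-120 1 [-0.28    0.0818  1.9896 -0.061   0.687   0.256 ]
-120 -1 [-0.28    0.0818  1.9896 -0.061   0.687  -2.8856]
-100 1 [-0.2783  0.0571  2.0378 -0.0639  0.6636 -0.0882]
-80 1 [-0.2952  0.0332  2.083  -0.0552  0.6415 -0.4591]
-80 -1 [-0.2952  0.0332  2.083  -0.0552  0.6415  2.6825]
-60 1 [-0.331   0.0135  2.1191 -0.0335  0.6237 -0.8584]
-60 -1 [-0.331   0.0135  2.1191 -0.0335  0.6237  2.2832]
-40 1 [-0
[... 577 characters left out ...]
  0.1121  0.6788  2.9935]
60 -1 [-0.5706  0.074   2.012   0.1121  0.6788 -0.1481]
80 1 [-0.5593  0.0976  1.9645  0.1025  0.7014  2.6639]
80 -1 [-0.5593  0.0976  1.9645  0.1025  0.7014 -0.4777]
100 1 [-0.5339  0.1177  1.9225  0.0858  0.7212  2.3524]
100 -1 [-0.5339  0.1177  1.9225  0.0858  0.7212 -0.7892]
120 1 [-0.4982  0.1325  1.8904  0.0645  0.736   2.0532]
120 -1 [-0.4982  0.1325  1.8904  0.0645  0.736  -1.0884]
140 1 [-0.456   0.1408  1.8716  0.0405  0.7445  1.7612]
140 -1 [-0.456   0.1408  1.8716  0.0405  0.7445 -1.3804]
160 1 [-0.4112  0.1419  1.868   0.0156  0.7459  1.4721]
160 -1 [-0.4112  0.1419  1.868   0.0156  0.7459 -1.6695]
5.0583 [0.6361 0.28   0.0201] [-0.0473  0.3232  0.9273]
```

View pics/a_scene.png

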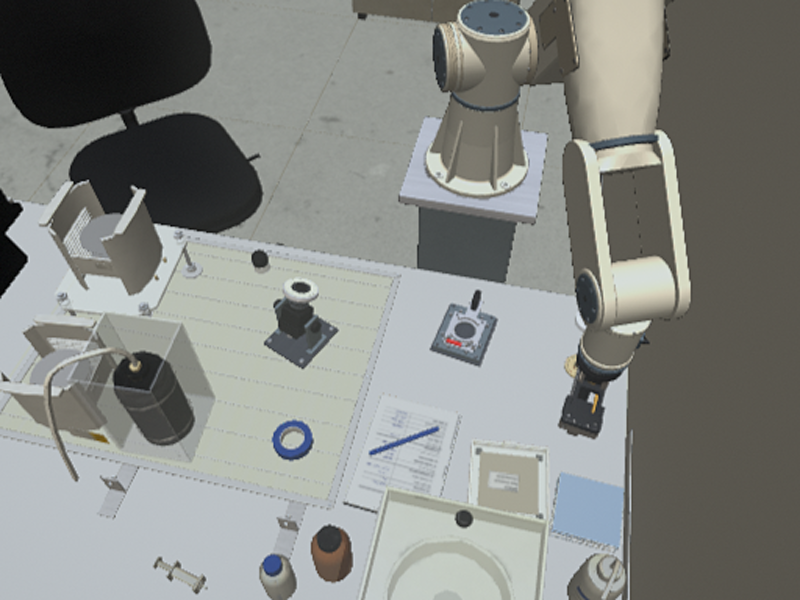

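View pics/a_top.png

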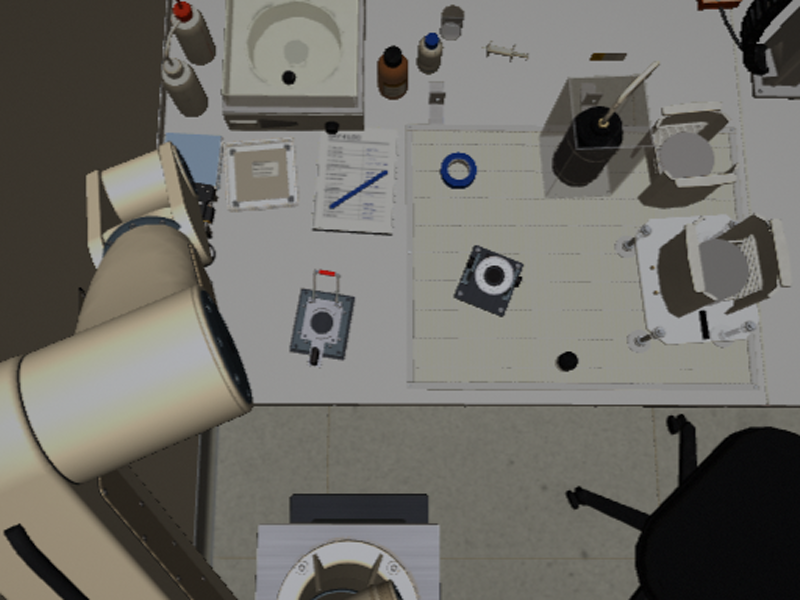

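The gripper sits over the filter, and the force reading shows no contact. I'll grasp it, lift, and carry it to above the pocket for an image check.

```bash
python3 - <<'E'
from station import manip
from h import *
manip.grip(.03,12); print("open",manip.current_opening())
p=manip.current_position(); manip.line_to([p[0],p[1],.14],feed=.15); print("open",manip.current_opening(),manip.current_force())
manip.move_pose(hw([0,0,.12]),down_rot(YAW+np.pi/2))
print(manip.current_t(),manip.current_position()-hw([0,0,.12]),manip.current_opening())
snap(manip,"b")
E
```

```text
open 0.04732670614242512
open 0.04716179269077085 [-0.9698 -0.1515 -1.4076]
8.15 [ 0.0003  0.0002 -0.0001] 0.04682908562149701
```

View pics/b_scene.png

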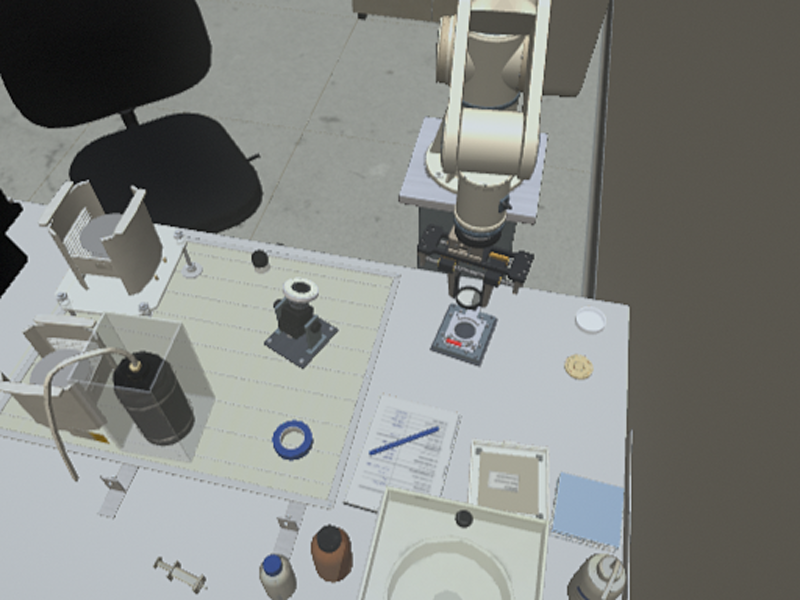

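View pics/b_top.png

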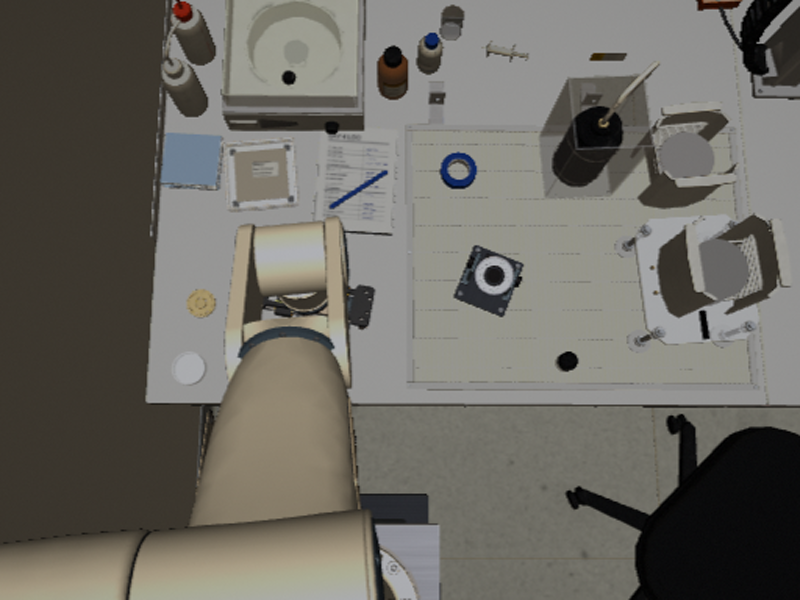

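The filter is held level above the holder, with its ring at about (468,297) in the scene view. I'll measure its centre against the pocket.

```bash
python3 - <<'E'
from h import *
im,K,T=load("b_scene.npz"); box=(286,180,314,200)
u=up(im,box); cv2.imwrite("pics/b_crop.png",cv2.resize(u,None,fx=3,fy=3)[:,:,::-1])
m=(u.max(2)<100).astype(np.uint8); cv2.imwrite("pics/b_m.png",cv2.resize(m*255,None,fx=2,fy=2))
c,h=cv2.findContours(m,cv2.RETR_LIST,cv2.CHAIN_APPROX_NONE)
for i in sorted(c,key=cv2.contourArea)[-3:]:
    e=cv2.fitEllipse(i); uv=down(e[0],box); p=plane(K,T,uv,.1139+.0045); print(uv,np.array(e[1])/8,e[2],p,"holder frame",Rh.T@(p-H0))
E
```

```text
[289.8959 195.3719] [0.8361 1.1241] 96.43913269042969 [0.5296 0.0282 0.1184] holder frame [ 0.0277 -0.02    0.1044]
[299.2937 189.9776] [10.7329 14.3476] 94.36724090576172 [0.5047 0.051  0.1184] holder frame [-0.0006 -0.0016  0.1044]
[300.6009 187.574 ] [19.7309 27.6259] 95.02811431884766 [0.4952 0.0533 0.1184] holder frame [-0.0103 -0.0009  0.1044]
```

View pics/b_crop.png

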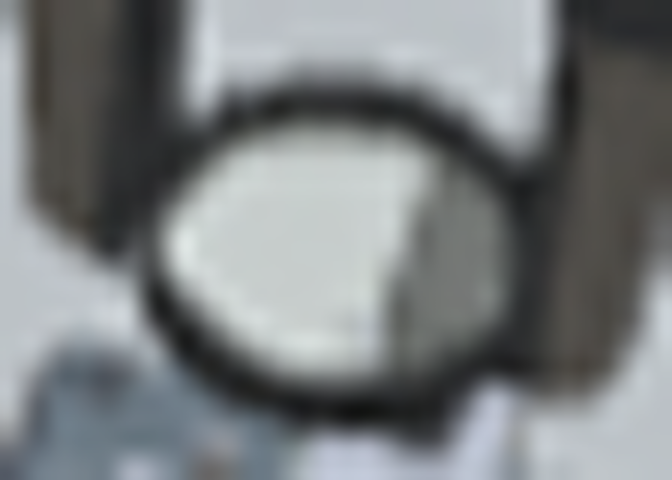

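View pics/b_m.png

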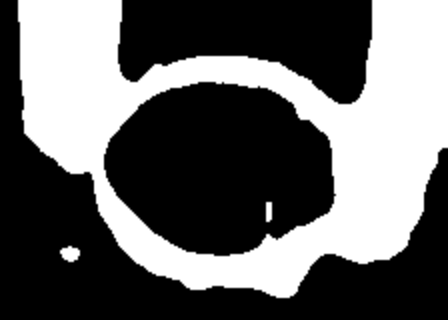

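The image puts the ring at (-0.6, -1.6) mm in the holder frame. I'll lower it closer with part of that corrected, then compare again at nearly the pocket's height, where the calibration bias cancels.

```bash
python3 - <<'E'
from station import manip
from h import *
manip.line_to(hw([.0006,.0008,.035]),feed=.1)
print(manip.current_t(),Rh.T@(manip.current_position()-H0),manip.current_opening(),manip.current_force())
snap(manip,"c")
im,K,T=load("c_scene.npz"); box=(280,188,316,224)
zu=manip.current_position()[2]-.0201; print(zu)
u=up(im,box); cv2.imwrite("pics/c_crop.png",cv2.resize(u,None,fx=2,fy=2)[:,:,::-1])
m=(u.max(2)<100).astype(np.uint8); cv2.imwrite("pics/c_m.png",cv2.resize(m*255,None,fx=2,fy=2))
c,h=cv2.findContours(m,cv2.RETR_LIST,cv2.CHAIN_APPROX_NONE)
for i in sorted(c,key=cv2.contourArea)[-4:]:
    e=cv2.fitEllipse(i); uv=down(e[0],box); p=plane(K,T,uv,zu+.0045); print(uv,np.array(e[1])/8,e[2],"holder frame",Rh.T@(p-H0))
E
```

```text
9.25 [0.001  0.0009 0.0354] 0.04699348482606089 [ 0.4235  0.5089 -0.4607]
0.029561857372564247
[302.6003 196.0571] [3.4329 5.2028] 122.98585510253906 holder frame [-0.0465  0.0008  0.0201]
[312.6049 215.3446] [ 1.5956 19.7176] 20.976104736328125 holder frame [0.0104 0.0508 0.0201]
[297.4555 207.4074] [10.3153 14.2654] 97.04722595214844 holder frame [-0.0001 -0.0001  0.0201]
[298.5477 199.0667] [28.885  34.3842] 101.767333984375 holder frame [-0.0309 -0.007   0.0201]
```

View pics/c_crop.png

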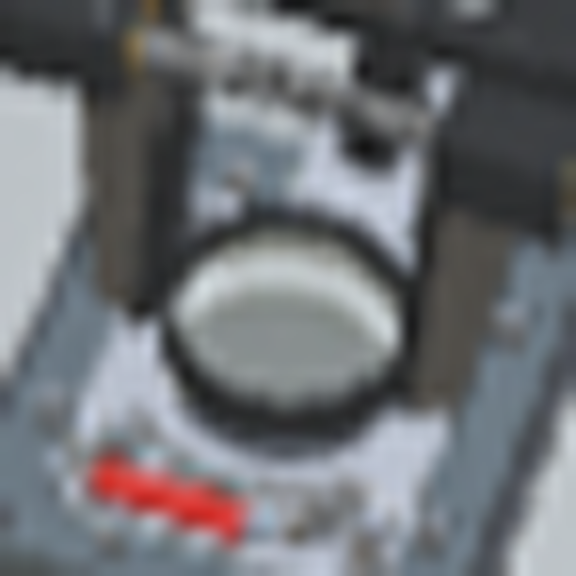

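View pics/c_m.png

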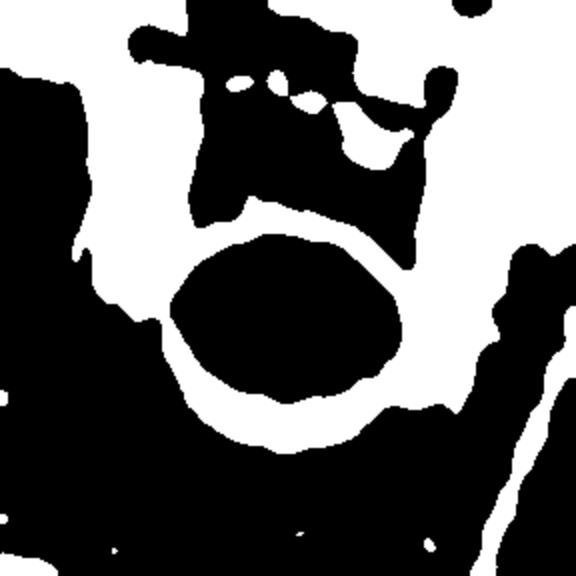

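The ring now reads (-0.1, -0.1) mm off the window centre. I'll lower in small steps while watching the force, then release.

```bash
python3 - <<'E'
from station import manip
from h import *
f0=manip.current_force()
for z in(.0290,.0265,.0250,.0240,.0235):
    manip.line_to(hw([.0006,.0008,z]),feed=.04)
    f=manip.current_force()-f0; print(z,(Rh.T@(manip.current_position()-H0)),f)
    if abs(f[2])>4: break
manip.grip(.062); manip.wait(.2); print(manip.current_opening(),manip.current_force()-f0)
manip.line_to(hw([.0006,.0008,.15]),feed=.2)
manip.move_pose(hw([.125,0,.16]),down_rot(YAW))
print(manip.current_t()); snap(manip,"d")
im=load("d_top.npz")[0]; cv2.imwrite("pics/d_tc.png",cv2.resize(im[160:240,175:245],None,fx=6,fy=6,interpolation=cv2.INTER_CUBIC)[:,:,::-1])
im=load("d_scene.npz")[0]; cv2.imwrite("pics/d_sc.png",cv2.resize(im[178:242,265:325],None,fx=8,fy=8,interpolation=cv2.INTER_CUBIC)[:,:,::-1])
E
```

```text
0.029 [0.0004 0.0007 0.0288] [0.819  0.2491 0.4326]
0.0265 [0.0005 0.0008 0.0263] [-0.3626  0.0817  0.915 ]
0.025 [0.0005 0.0008 0.0249] [0.0654 0.4562 0.1678]
0.024 [0.0006 0.0008 0.024 ] [0.5325 0.443  0.8729]
0.0235 [0.0006 0.0008 0.0235] [-0.8543  0.3003 -0.7921]
0.062221577174541264 [-0.0589 -0.3829  0.0931]
13.4083
```

View pics/d_tc.png

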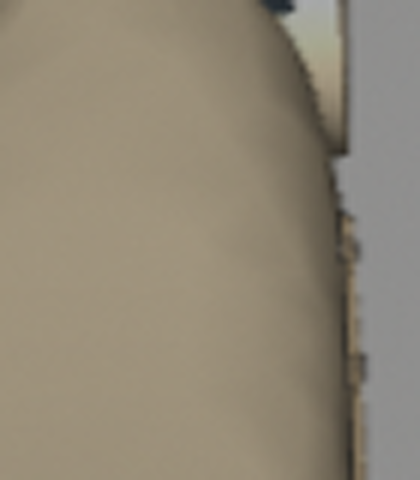

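View pics/d_sc.png

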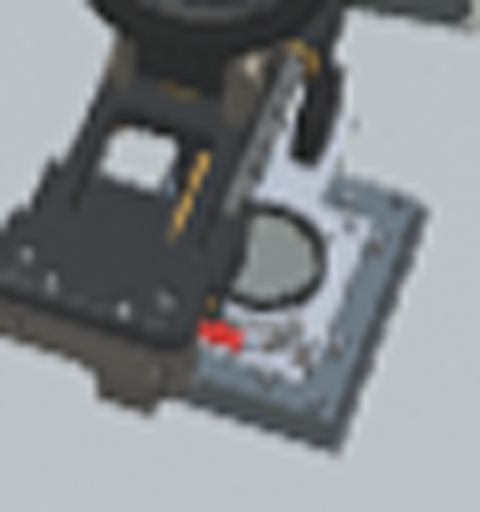

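The filter is in the pocket, but the gripper hides part of it. I'll step aside for a clear look.

```bash
python3 - <<'E'
from station import manip
from h import *
manip.move_pose(hw([.13,-.16,.2]),down_rot(YAW))
manip.grip(0.0,10)
print(manip.current_t(),manip.current_opening()); snap(manip,"e")
V={n:load(f"e_{n}.npz") for n in("scene","top")}
im=V["top"][0]; a=cv2.resize(im[165:240,180:240],None,fx=8,fy=8,interpolation=cv2.INTER_CUBIC)[:,:,::-1]
im=V["scene"][0]; b=cv2.resize(im[180:240,265:325],(600,600),interpolation=cv2.INTER_CUBIC)[:,:,::-1]
cv2.imwrite("pics/e_c.png",cv2.resize(np.hstack([a,b]),(800,445)))
E
```

```text
15.1833 0.0005490058348882903
```

View pics/e_c.png

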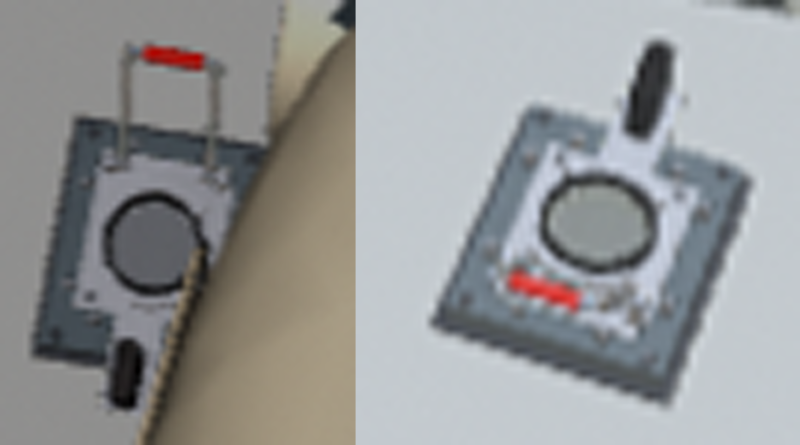

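```bash
python3 - <<'E'
from h import *
r={}
for n,box in(("scene",(282,198,316,224)),("top",(195,192,216,216))):
    im,K,T=load(f"e_{n}.npz"); u=up(im,box); m=(u.max(2)<(100 if n=="scene" else 85)).astype(np.uint8)
    c,h=cv2.findContours(m,cv2.RETR_LIST,cv2.CHAIN_APPROX_NONE)
    for i in sorted(c,key=cv2.contourArea)[-3:]:
        e=cv2.fitEllipse(i); uv=down(e[0],box); print(n,uv,np.array(e[1])/8,e[2],Rh.T@(plane(K,T,uv,.0215)-H0), "at .026",(Rh.T@(plane(K,T,uv,.026)-H0)))
E
```

```text
scene [282.0704 223.0693] [0.8729 1.4771] 107.20458221435547 [ 0.0622 -0.026   0.0075] at .026 [ 0.065  -0.0252  0.012 ]
scene [312.5975 215.3819] [ 1.4434 18.2626] 21.14300537109375 [0.0019 0.0495 0.0075] at .026 [0.005 0.05  0.012]
scene [297.2917 209.6637] [12.234  14.9574] 100.25457000732422 [-0.0008  0.0002  0.0075] at .026 [0.0024 0.0008 0.012 ]
top [213.4919 191.8436] [0.6558 2.3684] 94.0035629272461 [ 0.0435 -0.0153  0.0075] at .026 [ 0.0426 -0.0157  0.012 ]
top [195.2383 193.6428] [1.5568 5.0222] 11.025444030761719 [0.0296 0.035  0.0075] at .026 [0.0288 0.0344 0.012 ]
top [206.2661 206.2835] [15.4797 19.5114] 133.21327209472656 [-0.0011 -0.0026  0.0075] at .026 [-0.0018 -0.0031  0.012 ]
```

The ring sits about 0.8 mm from centre if seated, which is within the 1.5 mm radial play, and it looks flat. Next I'll push the bail over with closed fingers, then press it down from above.

```bash
python3 - <<'E'
from station import manip
from h import *
o=down_rot(YAW); y=.0006
manip.move_pose(hw([.115,y,.11]),o)
manip.line_to(hw([.115,y,.069]),feed=.15); f0=manip.current_force()
for x in np.linspace(.095,.0113,5):
    manip.line_to(hw([x,y,.069]),feed=.09); print(x,Rh.T@(manip.current_force()-f0))
manip.line_to(hw([.0113,y,.115]),feed=.15)
print(manip.current_t()); snap(manip,"f")
im=load("f_scene.npz")[0]; cv2.imwrite("pics/f_sc.png",cv2.resize(im[140:240,240:340],None,fx=6,fy=6,interpolation=cv2.INTER_CUBIC)[:,:,::-1])
E
```

```text
0.095 [ 0.4183 -0.2166  0.3237]
0.074075 [ 0.5607  0.4541 -0.1765]
0.05315 [ 0.1644  0.0835 -1.0488]
0.032225000000000004 [ 0.6601  0.2804 -0.232 ]
0.0113 [ 0.0653  0.028  -1.0363]
18.8417
```

View pics/f_sc.png

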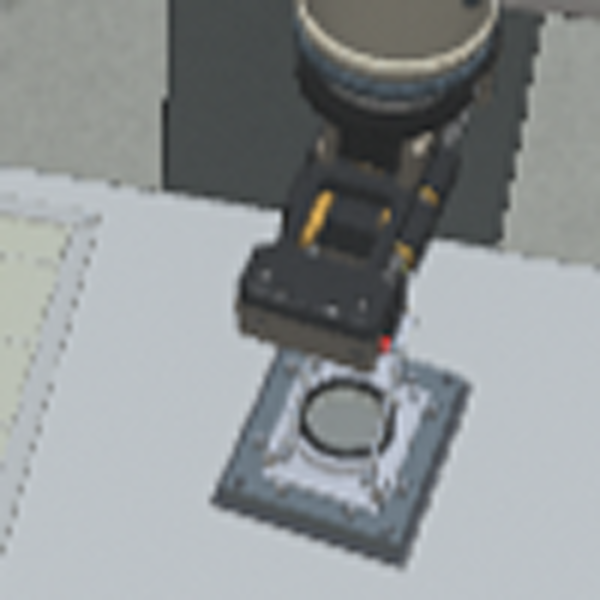

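The bail has come over: its red bar end shows at (385,342), leaning towards the grip. I'll press it down now.

```bash
python3 - <<'E'
from station import manip
from h import *
o=down_rot(YAW); y=.0006
manip.line_to(hw([-.017,y,.115]),feed=.15); f0=manip.current_force()
for z in(.075,.050,.042,.039,.0375,.0365,.0358,.035):
    manip.line_to(hw([-.017,y,z]),feed=.1 if z>.041 else .04); manip.wait(.05)
    f=Rh.T@(manip.current_force()-f0); print(z,Rh.T@(manip.current_position()-H0),f)
    if f[2]>6: break
manip.wait(.3)
manip.line_to(hw([-.017,y,.115]),feed=.2)
manip.move_pose(hw([.13,-.16,.2]),down_rot(YAW))
print(manip.current_t()); snap(manip,"g")
V={n:load(f"g_{n}.npz") for n in("scene","top")}
im=V["top"][0]; a=cv2.resize(im[165:240,180:240],None,fx=8,fy=8,interpolation=cv2.INTER_CUBIC)[:,:,::-1]
im=V["scene"][0]; b=cv2.resize(im[180:240,265:325],(600,600),interpolation=cv2.INTER_CUBIC)[:,:,::-1]
cv2.imwrite("pics/g_c.png",cv2.resize(np.hstack([a,b]),(800,445)))
E
```

```text
0.075 [-0.0161  0.0007  0.0753] [-0.9216  0.8516 -0.2804]
0.05 [-0.0167  0.0007  0.0504] [-0.7429 -0.1852 -0.3337]
0.042 [-0.017   0.0006  0.0421] [-0.2566 -0.0592 -0.6574]
0.039 [-0.017   0.0006  0.039 ] [-0.0325  0.0192 -0.4105]
0.0375 [-0.017   0.0006  0.0374] [-1.089   0.7919 -0.4065]
0.0365 [-0.017   0.0006  0.0365] [-0.4252 -0.1895 -0.9533]
0.0358 [-0.017   0.0006  0.0358] [-0.9112 -0.118  -0.4819]
0.035 [-0.017   0.0006  0.035 ] [-1.0414  1.1656 -0.9008]
23.9083
```

View pics/g_c.png

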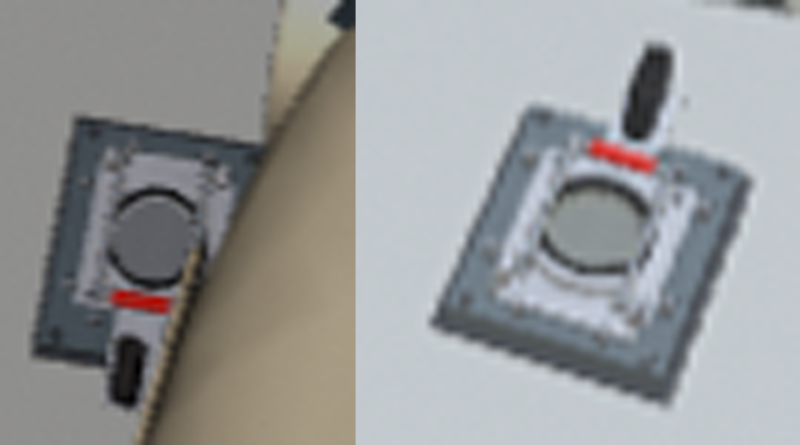

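```bash
python3 - <<'E'
from h import *
rs=[]
for n,box in(("scene",(283,193,312,212)),("top",(194,208,214,222))):
    im,K,T=load(f"g_{n}.npz"); u=up(im,box).astype(int); m=((u[...,0]>130)&(u[...,1]<90)).astype(np.uint8)
    c,_=cv2.findContours(m,cv2.RETR_EXTERNAL,cv2.CHAIN_APPROX_NONE); c=max(c,key=cv2.contourArea)
    uv=down(cv2.minAreaRect(c)[0],box); print(n,uv,np.array(cv2.minAreaRect(c)[1])/8); rs.append(ray(K,T,uv))
    for z in(.0295,.033,.037): print(z,Rh.T@(plane(K,T,uv,z)-H0))
p,e=tri(*rs); print(Rh.T@(p-H0),e)
E
```

```text
scene [300.3449 200.887 ] [8.7468 2.0418]
0.0295 [-0.0297 -0.0005  0.0155]
0.033 [-0.0272  0.0001  0.019 ]
0.037 [-0.0243  0.0007  0.023 ]
top [203.227  215.2779] [10.6223  3.2162]
0.0295 [-0.029   0.0003  0.0155]
0.033 [-0.0294 -0.0001  0.019 ]
0.037 [-0.03   -0.0005  0.023 ]
[-0.029  -0.0001  0.0166] [np.float64(0.00026196025265339364), np.float64(0.0002619602526533579)]
```

The bar triangulates to (-29, 0, 16.6) mm against (-31, 0, 15.5) nominal, so the bail is shut. Next I'll grasp the grip, lift, and check before moving to the lens.

```bash
python3 - <<'E'
from station import manip
from h import *
o=down_rot(YAW-np.pi/2)
manip.grip(.045,35)
manip.move_pose(hw([-.065,.0006,.13]),o)
manip.line_to(hw([-.065,.0006,.060]),feed=.15); f0=manip.current_force()
manip.line_to(hw([-.065,.0006,.028]),feed=.07)
print(manip.current_force()-f0,manip.current_opening())
manip.grip(.005,35); print("open",manip.current_opening())
manip.line_to(hw([-.065,.0006,.060]),feed=.06)
manip.line_to(hw([-.065,.0006,.20]),feed=.15)
print(manip.current_t(),manip.current_opening(),manip.current_force()-f0,manip.current_position()); snap(manip,"i")
E
```

```text
[-0.2111 -0.4956  0.137 ] 0.04493936061688239
open 0.011761255290661328
30.0583 0.011663911445841495 [-0.4483 -1.0202 -2.5797] [0.4408 0.0635 0.2131]
```

View pics/i_scene.png

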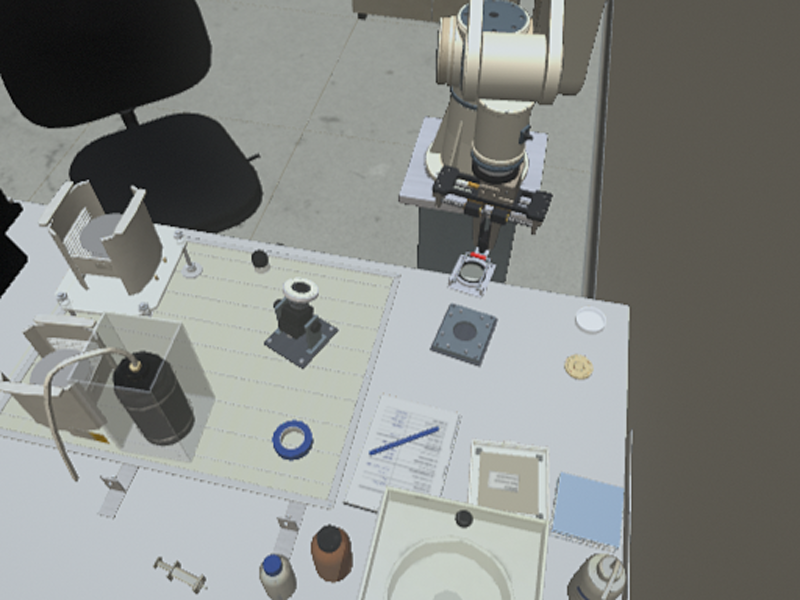

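The holder is up with the filter under the shut bail (ring at about (472,270)), and the extra load of about 2 N fits. I'll move it to the lens.

```bash
python3 - <<'E'
from station import manip
from h import *
xh=np.array([1,0,0])-N*N[0]; xh/=np.linalg.norm(xh); yh=np.cross(N,xh)
R=np.c_[-yh,np.cross(-N,-yh),-N]; o=Ro.from_matrix(R).as_rotvec()
g=lambda d:L+d*N-.065*xh+.028*N
manip.move_pose(g(.15),o); manip.wait(.1)
manip.line_to(g(.09),feed=.08); manip.wait(.5)
print(manip.current_t(),manip.current_position()-g(.09),manip.current_opening(),manip.current_orientation()-o,abs(np.array(manip.current_qvel())).max())
snap(manip,"j")
for n,b in(("top",(275,130,365,220)),("scene",(150,120,240,210))):
    im=load(f"j_{n}.npz")[0]; cv2.imwrite(f"pics/j_{n}c.png",cv2.resize(im[b[1]:b[3],b[0]:b[2]],None,fx=6,fy=6,interpolation=cv2.INTER_CUBIC)[:,:,::-1])
E
```

```text
32.7917 [ 0.     -0.      0.0001] 0.011543435071599903 [ 0.0001 -0.0001 -0.0003] 0.001676511530406731
```

View pics/j_topc.png

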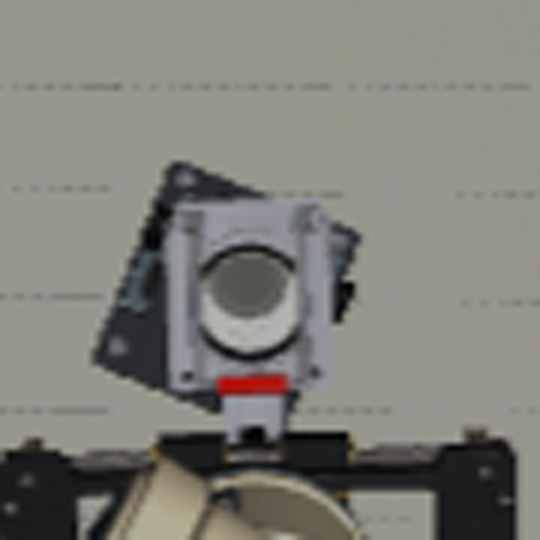

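View pics/j_scenec.png

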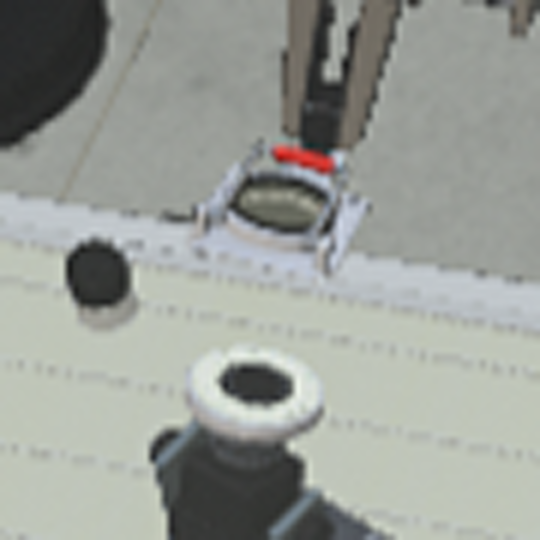

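Both views show the holder above the lens with the bail shut (red bar at (252,384) in the top crop). I'll triangulate to verify the pose.

```bash
python3 - <<'E'
from h import *
V={n:load(f"j_{n}.npz") for n in("scene","top")}
xh=np.array([1,0,0])-N*N[0]; xh/=np.linalg.norm(xh); yh=np.cross(N,xh); F=np.c_[xh,yh,N]
O=L+.09*N
off={"scene":(150,120),"top":(275,130)}
px=lambda n,p:(np.array(p)+.5)/6-.5+off[n]
T=lambda s,t:tri(ray(*V["scene"][1:],px("scene",s)),ray(*V["top"][1:],px("top",t)))
def ell(n,box,f,amin=20):
    im=V[n][0]; u=up(im,box).astype(int); m=f(u).astype(np.uint8)
    c,_=cv2.findContours(m,cv2.RETR_LIST,cv2.CHAIN_APPROX_NONE)
    return [(down(e[0],box),np.array(e[1])/8,e[2]) for i in sorted(c,key=cv2.contourArea)[::-1][:2] if len(i)>5 for e in[cv2.minAreaRect(i)]]
red=lambda u:(u[...,0]>130)&(u[...,1]<90)
s=ell("scene",(190,140,212,152),red)[0]; t=ell("top",(305,188,328,200),red)[0]; print("bar px",s,t)
b,e=tri(ray(*V["scene"][1:],s[0]),ray(*V["top"][1:],t[0])); print("bar in target holder frame",F.T@(b-O),e,"expect -.031,0,.0155")
r,e=T((282,203),(250,300)); print("ring",F.T@(r-O),e,"expect 0,0,.0075-.012")
# hinge bosses: plate far corners
for nm,a,c in(("far corner +y?",(203,218),(190,210)),("far corner -y?",(330,258),(316,212))):
    p,e=T(a,c); print(nm,F.T@(p-O),e)
E
```

```text
bar px (array([200.1822, 145.9021]), array([10.61 ,  3.015]), 16.260204315185547) (array([316.6355, 193.7737]), array([ 3.314 , 12.1237]), 89.157470703125)
bar in target holder frame [-0.0299 -0.0009  0.0168] [np.float64(3.132962137350341e-05), np.float64(3.132962137349266e-05)] expect -.031,0,.0155
ring [ 0.004  -0.0007  0.0107] [np.float64(8.004341033420991e-05), np.float64(8.004341033427932e-05)] expect 0,0,.0075-.012
far corner +y? [ 0.0487 -0.0006  0.0239] [np.float64(0.023434197724622473), np.float64(0.023434197724622435)]
far corner -y? [0.0336 0.0005 0.0047] [np.float64(0.028997848643827987), np.float64(0.02899784864382792)]
```

```bash
python3 - <<'E'
from h import *
V={n:load(f"j_{n}.npz") for n in("scene","top")}
xh=np.array([1,0,0])-N*N[0]; xh/=np.linalg.norm(xh); yh=np.cross(N,xh); F=np.c_[xh,yh,N];O=L+.09*N
off={"scene":(150,120),"top":(275,130)}
px=lambda n,p:(np.array(p)+.5)/6-.5+off[n]
for a,c in(((203,218),(316,212)),((330,258),(190,212))):
    p,e=tri(ray(*V["scene"][1:],px("scene",a)),ray(*V["top"][1:],px("top",c))); print(F.T@(p-O),e)
E
```

```text
[ 0.0391 -0.0274  0.0134] [np.float64(0.0005266988552654811), np.float64(0.0005266988552653859)]
[0.0397 0.0266 0.0106] [np.float64(0.004321856790619233), np.float64(0.004321856790619185)]
```

The hinge bosses, bar and ring all fall where the target pose puts them, within a few mm. I'm handing in.

```bash
python3 - <<'E'
from station import manip
print(manip.current_t(),manip.current_opening()); manip.hand_in(); print(manip.current_t())
E
```

```text
32.8917 0.011604223672976506
the job is handed in; nothing more can be done
the job is handed in; nothing more can be done
```

I put the UV filter in the holder's pocket and swung the bail shut. I then lifted the holder by its grip and handed in at 32.9 s, with it held still about 90 mm in front of the lens.

**Last checks:**
- **Final position:** the arm was within 0.1 mm of its target and not moving. The jaws were 11.6 mm apart on the 12 mm grip.
- **Bail:** from two views the bar lies 1–2 mm from its shut position, well inside the limit.
- **Filter:** the ring centre came out within about 4 mm of where it should be in the holder frame. I picked that point by eye in a small image, so it is only that accurate.
- **Lens tilt:** two independent estimates agreed, 0.386 and 0.385 rad.
- **Other objects:** nothing else on the bench looked moved in the pictures, but I did not measure this.

**Weak or missing evidence:**
- **Seated filter:** I inferred this from the pictures; there was no contact force when I lowered it. The bail then closed over it, which also fits.
- **Pressing the bail:** I felt no clear force at the stop, even with the fingertips 1.5 mm below where the top of the bar should be. I took it as shut from the pictures.
- **Holder tilt:** one hinge point used to check this had a poor 4 mm fit, so the tilt check is only rough (about 0.05 rad). The limit is 0.14 rad.
- **Camera calibration:** it seemed about 1–1.5 mm off from the robot, so I corrected the filter placement by comparing positions in the pictures.

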